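Take the print-head module off its bayonet mount and park it

ROBOT

A 7-joint arm with a two-finger parallel gripper is mounted at the origin on the work surface. World frame = base frame: x ahead of the robot, y to its left, z up, the work surface at z = 0. Lengths are in m, angles in rad, forces in N, time in s.
With the tool pointing down it reaches from about 0.425 to 0.925 m from the base axis. Payload 6.8 kg.
Tool frame: the origin (TCP) lies at the very end of the fingers, on their centre line; the grasp point (between the pads) lies 19 mm behind it; z points along the fingers, x is the direction in which the jaws open and shut, and the axes are right-handed (so a half turn about z gives the same grasp; the last joint's range is limited). The gripper opens to 85 mm and grips with 20 to 120 N. Pads are 22 mm wide; open, the fingers measure 114 mm over their backs; the gripper's body (76 mm by 85 mm) begins 54 mm behind the grasp point. The pads swing forward as they close: fully open they stand 13 mm farther back than shut.
Start: joints at [-1.22, 0.477, 0.022, 1.555, -0.011, 1.109, -0.083], TCP at [0.299, 0.605, 0.231] pointing down, gripper open.
Joint ranges: [-2.96, 2.96], [-0.34, 2.1], [-1.41, 1.46], [0.24, 2.44], [-1.37, 4.51], [0.17, 1.92], [-2.96, 2.96]. Speed limits (rad/s): [2.39, 2.39, 3.14, 3.14, 3.14, 3.14, 3.14].

INTERFACE

Orientations are given as a rotation vector (axis times angle).
In Python, from bench import r, grab_frame gives the robot as it stands. The module is installed in compiled form; this text tells all that it offers.
- The arm moves only by the tool send_rows, never from a script. Its argument "series" is a list of rows, each a list of 2 entries, a list of its own where there are three numbers: the shift along the tool's x, y, z in m, then the turn, a rotation vector about the tool's x, y, z in units of 5 degrees (1.0 is 5 degrees). A call has 1 to 20 rows; each row shifts and turns the commanded pose from where the row before left it, along the tool's axes as they then stand; what a row does not reach is not made up. A row lasts 1/8 s, in which the tool goes at most 62.5 mm and 10.7 degrees, less where a joint would pass 70% of its speed; a pose out of reach is approached as far as the arm can. A call is refused whole if a number of a shift passes 0.0625 or a number of a turn 1, either way. A call with a gripper value outside its range is refused whole. "fingers" is the closure in counts, from 0 (fully open) to 255 (shut), set as the call begins (left out, the last holds). The fingers move at their own pace and stop on an object; "grip_force" is the grip in N (left out, the last holds). Time passes only in rows, so rows that do not move let the fingers close. It gives the time, the measured TCP pose, the force and the opening at its end, in the units of the state.
- r.get_obs(): the state, without advancing time (a new reading comes with each control period).
- grab_frame(name): name is "scene" or "side" or "wrist"; returns a dict with "frame" (400x640x3 uint8, red, green, blue), "fx", "fy", "cx", "cy" (pixels), "dist_coeffs" ([k1, k2, p1, p2, k3] as OpenCV has them; the pictures are not rectified), "origin" and "rotation" of the camera in the world; the wrist camera has in their place "T_tool_cam" (4x4, takes a point from camera to tool coordinates, whose origin is the TCP and whose axes are the tool frame's). Camera axes: x right, y down, z forward; pixel columns grow to the right and rows downward; lengths in m; the calibration is good to about 2 mm. A picture is of the moment at which its call begins: read the wrist's pose just before it. There is no depth.
- r.hand_in(): hands the job in, once; it reports no verdict.
The state is a dict: "clock": time; "joints": joint angles; "qvel": joint speeds; "tau": joint torques, N m; "tcp_pos": TCP position; "orientation": TCP orientation; "contact_force": force on the tool from outside, world axes, zero at the start; "moment": the same for the moment, N m; "grip_width": finger opening in m.
Only numpy, scipy, OpenCV 4.12 (cv2) and the standard library are available. Lean on these libraries where they do the work, as an engineer would, in place of code of your own. Each camera call takes 0.05 s, during which the arm holds its last target.

TASK

Press the release button of the bayonet mount fully down, turn the print-head module counter-clockwise by its bar handle (a little under a quarter turn) until you feel its end stop, and lift it straight out. Then lower it gently into the empty parking stand so that it sits fully home and upright, and let go. Use light force on button, mount and stand, do not drop the module, and leave the other things on the bench where they are.

Things in the scene. Friction and masses are not known exactly. Their poses are not given: they have to be found in the camera images.
- module: The print-head module, loose, about 0.3 kg: a bare aluminium cylinder 36 mm in diameter with thin cooling fins (42 mm in diameter, 42 to 60 mm up), 92 mm tall, upright, held in the mount at the start. Origin at the tip of its small brass nozzle (8 mm long), on its axis; z up.
- module_grip (a point): Middle of the top face of the module's black bar handle, 92 mm above the module's origin. The bar is 54 mm long (along x), 16 mm thick (along y) and 30 mm tall, so its foot is 62 mm above the origin.
- module_lugs (a point): On the module's axis, 22 mm above its origin, level with the underside of its two steel lugs: 7 mm thick, 12 mm wide, reaching 27 mm from the axis along the module's +x and -x. Below them is the plain 36 mm pilot, 14 mm long with a 3 mm chamfer at its foot, then the nozzle.
- mount: The fixed bayonet mount: an aluminium foot plate, 110 x 150 x 12 mm, with a round steel collar (74 mm in diameter) and, 84 mm from the collar's axis along +y, a square tower with the release button. Origin on the table under the collar's axis, z up. Locked, the module's origin is 14 mm above it and the bar lies along the mount's x axis, with up to about 4 degrees of play.
- mount_axis (a point): Centre of the collar's top, 50 mm above the table. Button down, the module turns counter-clockwise seen from above, under drag: a spring seat presses its lugs up (about 8 N) against the collar's flange (43 to 50 mm up). The end stop comes 48 to 84 degrees from locked, set differently from mount to mount; feel for it: 0.2 N m at once, 0.7 N m after 4 more degrees, then rigid.
- mount_slots (a point): On the collar's axis, 43 mm above the table: the flange's two opposite slots, 16 mm wide, seen from above. From 1 degree before the stop is felt to where it turns rigid the lugs are in line with them: the spring lifts the module up to 4 mm and it draws straight up (40 mm clears the nozzle). Turning on hard or pulling too early overloads the mount: at most 60 N from the module.
- button (a joint): Travel of the release button, m: 0 up (locked), 0.007 fully down (at its stop). It needs about 3 N, has no spring back and stays where it is left. The module can turn only when it is at least 0.0055 down. The robot may press on the mount and button with at most 30 N.
- button_top (a point): Centre of the top of the round black release button, 22 mm in diameter; 63 mm above the table when up; it moves down as pressed.
- stand: The empty parking stand, fixed: a grey plastic ring 68 mm in diameter, 34 mm high, on a thin round foot, with a plain bore 39.4 mm in diameter and 30 mm deep (the pilot has 1.7 mm of play all round). Origin on the table under the bore's axis. Home, the module's two lugs lie on the rim, at any yaw, with the module's origin 12 mm above the stand's origin.
- stand_rim (a point): Centre of the bore's mouth of the empty stand, 34 mm above the table.
- stand_full: A second parking stand of the same shape, already occupied by the probe; origin as for the empty stand.
- probe: A white round probe, 35 mm in diameter with a grey top 28 mm in diameter, 68 mm tall, standing in the other parking stand (top 80 mm above the table). Leave it alone. Origin at its lower tip.
- plate: Black plate with holes, 100 x 130 x 6 mm, lying flat; origin under its centre.
- driver: Screwdriver lying on the table.
- wrench: Wrench lying on the table.
- bin: Grey divided bin, 120 x 160 x 50 mm; origin under its centre.
- jar: Closed clear jar, 56 mm in diameter, 70 mm tall; origin under its centre.
- caliper: Caliper lying flat, 200 mm long.
- bracket: Small white printed angle bracket, 50 x 40 x 46 mm.

How it is judged:
By the outcome, as a careful person would: the job done as asked, in the order asked, and still so for the second after the job is handed in, with the robot touching nothing.
It also fails if it takes over 72 s, if anything falls off the work surface, if the arm or the gripper's body presses on something with over 40 N, if the wrist force passes 120 N, or if a joint passes its speed limit or range.

## Working session

There is one attempt and no reset: what is moved stays moved. The work goes in short steps, Python scripts to look and compute and a tool call to move; the robot and the scene stay as the last step left them, time stands still between calls to the robot, and variables do not carry over. Pictures are saved under pics/ and viewed, and the job is handed in when it is done.

Besides the shell and the picture viewer there is one more tool, called after "Call:" as name([rows], argument=value, ...), one row to a line, values as JSON. send_rows: Moves the arm, as the interface text tells. Its arguments: {"type":"object","properties":{"series":{"type":"array"},"fingers":{"type":"number"},"grip_force":{"type":"number"}},"required":["series"]}

```bash
mkdir -p pics; cat > h.py <<'E'
import numpy as np, cv2
from bench import r, grab_frame
from scipy.spatial.transform import Rotation as R
def snap(name,fn):
    o=r.get_obs(); f=grab_frame(name); cv2.imwrite('pics/'+fn,f['frame'][:,:,::-1])
    if name=='wrist':
        T=np.array(f['T_tool_cam']); Rt=R.from_rotvec(o['orientation']).as_matrix()
        f['rotation']=Rt@T[:3,:3]; f['origin']=np.array(o['tcp_pos'])+Rt@T[:3,3]
    np.savez('pics/'+fn[:-4]+'.npz',**{k:np.array(v) for k,v in f.items()})
    return f
def load(fn): return dict(np.load('pics/'+fn+'.npz'))
def K(f): return np.array([[f['fx'],0,f['cx']],[0,f['fy'],f['cy']],[0,0,1.]],float)
def ray(f,uv):
    p=cv2.undistortPoints(np.array(uv,float).reshape(-1,1,2),K(f),np.array(f['dist_coeffs'],float)).reshape(-1,2)
    d=np.c_[p,np.ones(len(p))]@np.array(f['rotation']).T
    return np.array(f['origin']),d
def onz(f,uv,z):
    o,d=ray(f,uv); return o+d*((z-o[2])/d[:,2])[:,None]
def proj(f,P):
    Rm=np.array(f['rotation']); t=-Rm.T@np.array(f['origin'])
    return cv2.projectPoints(np.array(P,float).reshape(-1,3),cv2.Rodrigues(Rm.T)[0],t,K(f),np.array(f['dist_coeffs'],float))[0].reshape(-1,2)
def st():
    o=r.get_obs(); 
    for k in ['clock','joints','tcp_pos','orientation','contact_force','moment','grip_width']: print(k,np.round(o[k],4))
    print(np.round(R.from_rotvec(o['orientation']).as_matrix(),3).tolist())
E
python3 - <<'E'
from h import *
st()
for n in ['scene','side','wrist']: 
    f=snap(n,n+'0.png'); print(n,np.round(f['origin'],3),f['fx'])
E
```

```text
clock 0.0
joints [-1.2201  0.4778  0.0223  1.5564 -0.0115  1.1093 -0.0831]
tcp_pos [0.2987 0.6047 0.2303]
orientation [ 2.6675e+00  1.6576e+00 -2.3000e-03]
contact_force [ 0.7553 -0.4815  0.0506]
moment [-0.0052  0.0367 -0.0241]
grip_width 0.0856
[[0.443, 0.897, -0.001], [0.897, -0.443, -0.002], [-0.002, 0.0, -1.0]]
scene [1.021 0.527 0.892] 399.4006105949318
side [ 0.004 -0.79   0.79 ] 409.4279549481552
wrist [0.233 0.638 0.373] 340.68577478982525
```

View pics/scene0.png

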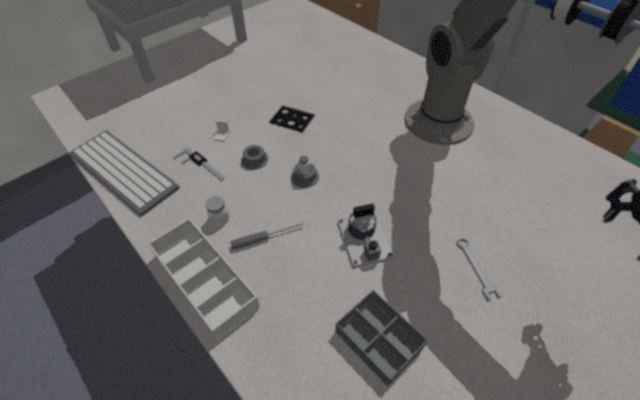

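View pics/side0.png

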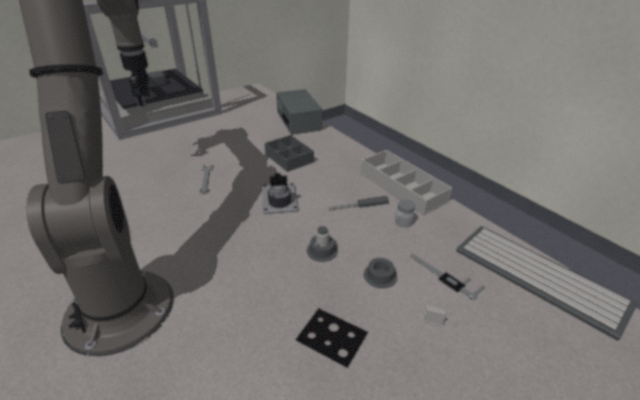

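View pics/wrist0.png

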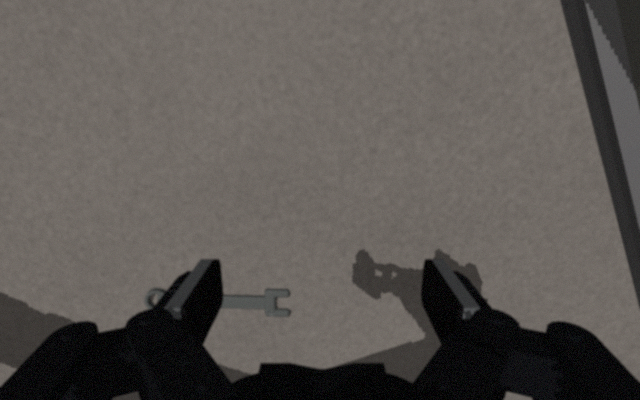

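The scene view shows the mount at about (362,230), its button at about (372,246), the empty stand at (254,155) and the probe stand at (305,174). In the side view the mount is at (280,195) and the empty stand at (380,271). I'll enlarge crops of these.

```bash
python3 - <<'E'
from h import *
def crop(fn,x,y,w,h,s,out):
    im=cv2.imread(f'pics/{fn}.png')[y:y+h,x:x+w]; im=cv2.resize(im,None,fx=s,fy=s,interpolation=cv2.INTER_CUBIC)
    return cv2.convertScaleAbs(im,alpha=1.5)
a=crop('scene0',330,195,75,75,5,'');b=crop('side0',250,165,75,75,5,'')
c=crop('scene0',225,120,75,75,3,'')
cv2.imwrite('pics/c0.png',np.hstack([a,b]))
f=load('scene0');g=load('side0')
print('collar',onz(f,[(362,222)],.05),'button',onz(f,[(372,242)],.063),onz(g,[(280,195)],.05))
print('stand',onz(f,[(254,153)],.034),onz(g,[(380,268)],.034))
print('full',onz(f,[(304,159)],.08),onz(g,[(322,231)],.08))
E
```

```text
Traceback (most recent call last):
  File "h.py", line 18, in onz
    o,d=ray(f,uv); return o+d*((z-o[2])/d[:,2])[:,None]
                                        ~^^^^^
IndexError: too many indices for array: array is 1-dimensional, but 2 were indexed
```

View pics/c0.png

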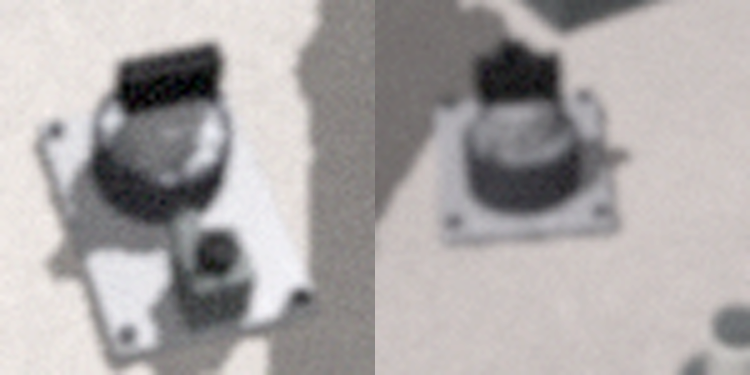

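```bash
python3 - <<'E'
from h import *
f=load('scene0');print(f['rotation'],f['origin'],f['rotation'].shape)
E
sed -i 's/^def load.*/def load(fn):\n    f=dict(np.load("pics\/"+fn+".npz"))\n    if f["rotation"].size==3: f["rotation"]=R.from_rotvec(f["rotation"].ravel()).as_matrix()\n    return f/' h.py
python3 - <<'E'
from h import *
f=load('scene0');g=load('side0')
if 1:
 print('collar',onz(f,[(362,222)],.05),'button',onz(f,[(373,244.5)],.063),onz(g,[(279.5,194)],.05))
 print('stand',onz(f,[(254,153)],.034),onz(g,[(380,268)],.034))
 print('full',onz(f,[(304,159)],.08),onz(g,[(322,231)],.08))
 print('plate',onz(f,[(338,220),(392,254),(353,267)],.012),onz(g,[(265,213),(298,211)],.012))
E
```

```text
[-0.99123742 -2.56559595  0.93854888] [1.02097176 0.52670531 0.89228035] (3,)
collar [[0.53210692 0.14422124 0.05      ]] button [[0.56891754 0.21557939 0.063     ]] [[0.52271176 0.12635086 0.05      ]]
stand [[ 0.57841186 -0.26962533  0.034     ]] [[ 0.57197019 -0.28150756  0.034     ]]
full [[ 0.51098336 -0.10921422  0.08      ]] [[ 0.50463039 -0.12224462  0.08      ]]
plate [[0.55341126 0.07808466 0.012     ]
 [0.52643711 0.24883601 0.012     ]
 [0.62667669 0.2081072  0.012     ]] [[0.4598156  0.1123042  0.012     ]
 [0.54837304 0.06193101 0.012     ]]
```

Call:
send_rows([
  [[-0.015,0.024,0],[0,0,0]],
  [[-0.03,0.048,-0.002],[0,0,0]],
  [[-0.03,0.048,-0.002],[0,0,0]],
  [[-0.03,0.048,-0.002],[0,0,0]],
  [[-0.03,0.048,-0.002],[0,0,0]],
  [[-0.03,0.048,-0.002],[0,0,0]],
  [[-0.03,0.048,-0.002],[0,0,0]],
  [[-0.03,0.048,-0.002],[0,0,0]],
  [[-0.03,0.048,-0.002],[0,0,0]],
  [[-0.03,0.048,-0.002],[0,0,0]],
  [[-0.015,0.024,0],[0,0,0]],
  [[0,0,0],[0,0,0]],
  [[0,0,0],[0,0,0]],
], fingers=0, grip_force=40)

```text
clock: 1.78
tcp_pos: [0.5958, 0.1249, 0.2489]
orientation: [-2.666, -1.659, 0.001]
contact_force: [-0.1, 0.4, -0.1]
grip_width: 0.0851
```

```bash
python3 - <<'E'
from h import *
st(); f=snap('wrist','w1.png'); print(f['rotation'],f['origin'],f['dist_coeffs'])
E
```

```text
clock 1.775
joints [-0.4786  0.3552  0.2206  1.7129 -0.0872  1.0838  0.8828]
tcp_pos [0.5958 0.1249 0.2489]
orientation [-2.6665e+00 -1.6592e+00  8.0000e-04]
contact_force [-0.0767  0.3668 -0.1383]
moment [-0.0137  0.0305 -0.023 ]
grip_width 0.0851
[[0.442, 0.897, -0.001], [0.897, -0.442, 0.001], [0.0, -0.001, -1.0]]
[[ 4.41314952e-01  8.59166170e-01  2.58987653e-01]
 [ 8.97352164e-01 -4.22681165e-01 -1.26884697e-01]
 [ 4.54163250e-04  2.88399245e-01 -9.57510141e-01]] [0.53042494 0.15745225 0.39163396] [-0.00512129  0.          0.          0.          0.        ]
```

View pics/w1.png

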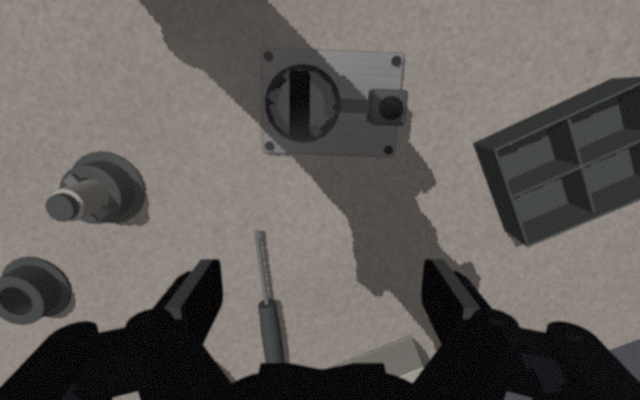

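The wrist view shows the mount clearly: collar at about (303,103), bar at (300,104) and button at (391,107). The empty stand is partly visible at (20,298) and the probe at (64,207). Next I'll measure these.

```bash
python3 - <<'E'
from h import *
f=load('w1'); im=cv2.imread('pics/w1.png'); g=cv2.cvtColor(im,cv2.COLOR_BGR2GRAY)
m=(g<42).astype(np.uint8)
def comp(x0,y0,x1,y1):
    mm=np.zeros_like(m); mm[y0:y1,x0:x1]=m[y0:y1,x0:x1]
    n,l,s,c=cv2.connectedComponentsWithStats(mm)
    for i in range(1,n):
        if s[i,4]>60: print(s[i],c[i].round(1))
for t in (30,38):
    m=(g<t).astype(np.uint8);print(t);comp(280,60,325,145);comp(372,90,408,124)
C=onz(f,[(264,50),(404,54),(397,157),(262,153)],.012); print('plate',C, np.linalg.norm(C-np.roll(C,-1,0),axis=1))
b=onz(f,[(391,107)],.063); bar=onz(f,[(300.5,70),(300.5,138)],.106);
print(b,bar,bar.mean(0),np.linalg.norm(bar[0]-bar[1]),'collar',onz(f,[(303,103)],.05))
big=cv2.resize(im[30:180,240:420],None,fx=4,fy=4,interpolation=cv2.INTER_CUBIC); cv2.imwrite('pics/c1.png',cv2.convertScaleAbs(big,alpha=1.8))
E
```

```text
30
[ 290   65   35   63 1093] [299.7  94.3]
[380 103  22  17 209] [391.1 112. ]
38
[ 287   65   38   75 1433] [300.3  98.1]
[280  69   6  18  63] [282.   77.3]
[379  97  24  24 407] [390.6 109.1]
plate [[0.46219809 0.12505466 0.012     ]
 [0.52925501 0.25283458 0.012     ]
 [0.62502317 0.20520637 0.012     ]
 [0.55427452 0.07155496 0.012     ]] [0.14430641 0.10695787 0.15122193 0.10649079]
[[0.56648962 0.21179104 0.063     ]] [[0.50447758 0.15177825 0.106     ]
 [0.55155432 0.1275773  0.106     ]] [0.52801595 0.13967778 0.106     ] 0.05293302246988186 collar [[0.52701354 0.13917836 0.05      ]]
```

View pics/c1.png

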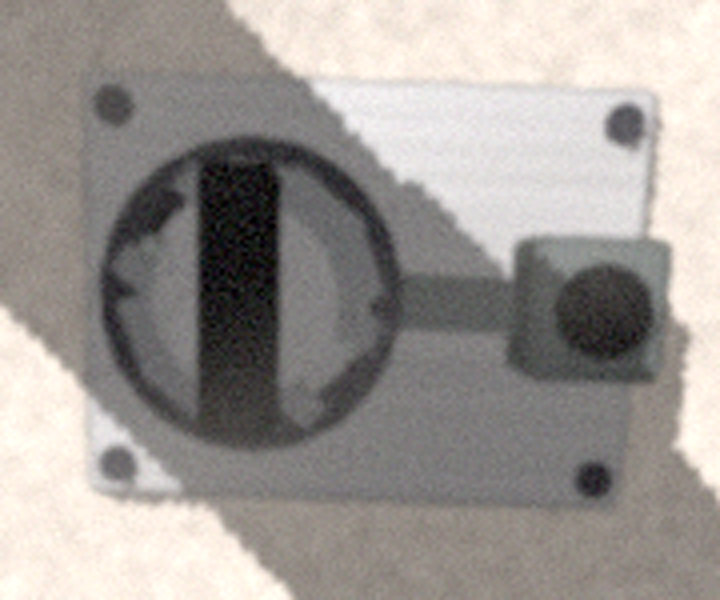

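Call:
send_rows([
  [[0.0164,-0.01625,0.0],[0,0,0]],
  [[0.0164,-0.01625,0.02],[0,0,0]],
  [[0.0164,-0.01625,0.03],[0,0,0]],
  [[0.0164,-0.01625,0.03],[0,0,0]],
  [[0,0,0.03],[0,0,0]],
  [[0,0,0.03],[0,0,0]],
  [[0,0,0.024],[0,0,0]],
  [[0,0,0],[0,0,0]],
  [[0,0,0],[0,0,0]],
], fingers=255)

```text
clock: 2.95
tcp_pos: [0.5674, 0.2124, 0.0862]
orientation: [-2.667, -1.66, -0.002]
contact_force: [0.3, 0.4, 0.6]
grip_width: 0.0
```

```bash
python3 - <<'E'
from h import *
st(); f=snap('wrist','w2.png'); print(proj(f,[r.get_obs()['tcp_pos'],[.5665,.2125,.063]]))
E
```

```text
clock 2.95
joints [-0.5786  0.5362  0.1562  1.8527 -0.1162  0.7602  0.7536]
tcp_pos [0.5674 0.2124 0.0862]
orientation [-2.6671e+00 -1.6597e+00 -1.9000e-03]
contact_force [0.3139 0.447  0.6102]
moment [-0.0074  0.002  -0.0081]
grip_width 0.0
[[0.442, 0.897, 0.001], [0.897, -0.442, 0.001], [0.001, 0.0, -1.0]]
[[320.77563369 263.40343601]
 [320.27712911 240.37012548]]
```

View pics/w2.png

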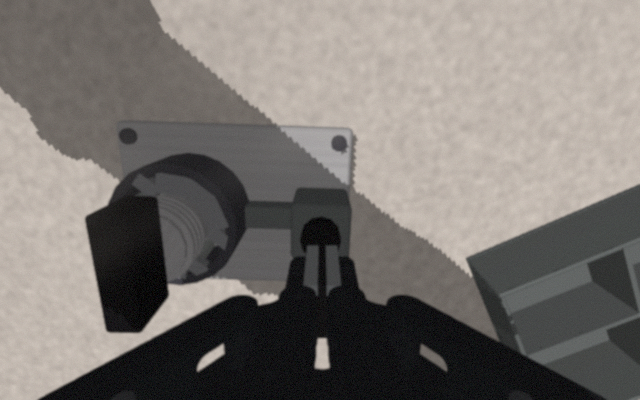

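Call:
send_rows([
  [[0,0,0.011],[0,0,0]],
  [[0,0,0.008],[0,0,0]],
  [[0,0,0.002],[0,0,0]],
  [[0,0,0.002],[0,0,0]],
  [[0,0,0.002],[0,0,0]],
  [[0,0,0.002],[0,0,0]],
  [[0,0,0.001],[0,0,0]],
  [[0,0,0.001],[0,0,0]],
])

```text
clock: 4.0
tcp_pos: [0.5671, 0.2112, 0.0563]
orientation: [-2.668, -1.658, 0.0]
contact_force: [-2.4, -0.6, 2.7]
grip_width: 0.0001
```

Call:
send_rows([
  [[0,0,0.001],[0,0,0]],
  [[0,0,0],[0,0,0]],
])

```text
clock: 4.25
tcp_pos: [0.5672, 0.2113, 0.0559]
orientation: [-2.668, -1.658, -0.0]
contact_force: [-3.3, -1.4, 8.1]
grip_width: -0.0004
```

Call:
send_rows([
  [[0,0,0.0007],[0,0,0]],
  [[0,0,0],[0,0,0]],
])

```text
clock: 4.5
tcp_pos: [0.5673, 0.2113, 0.0558]
orientation: [-2.668, -1.658, -0.0]
contact_force: [-5.1, -2.0, 13.1]
grip_width: -0.0002
```

Call:
send_rows([
  [[0,0,-0.01],[0,0,0]],
  [[0,0,-0.03],[0,0,0]],
  [[0,0,-0.05],[0,0,0]],
  [[-0.01,0,-0.05],[0,0,0]],
  [[-0.03,-0.002,-0.01],[0,0,0]],
  [[-0.03,-0.002,0],[0,0,0]],
  [[-0.012,0,0],[0,0,0]],
  [[0,0,0],[0,0,0]],
  [[0,0,0],[0,0,0]],
], fingers=0)

```text
clock: 5.62
tcp_pos: [0.5278, 0.1408, 0.2045]
orientation: [-2.667, -1.66, -0.001]
contact_force: [0.4, 0.5, -0.5]
grip_width: 0.0851
```

```bash
python3 - <<'E'
from h import *
st(); f=snap('wrist','w3.png'); print(proj(f,[[.5275,.1395,.106],[.5275,.1395,.05],[.5665,.2125,.056]]))
E
```

```text
clock 5.625
joints [-0.5415  0.2955  0.2027  1.9054 -0.0727  0.9472  0.8084]
tcp_pos [0.5278 0.1408 0.2045]
orientation [-2.6671e+00 -1.6596e+00 -9.0000e-04]
contact_force [ 0.3901  0.5374 -0.5224]
moment [-0.0235 -0.0205 -0.0191]
grip_width 0.0851
[[0.442, 0.897, 0.0], [0.897, -0.442, 0.001], [0.001, 0.0, -1.0]]
[[319.22708204 200.81462002]
 [319.60452612 182.61906634]
 [413.23976972 187.30035967]]
```

View pics/w3.png

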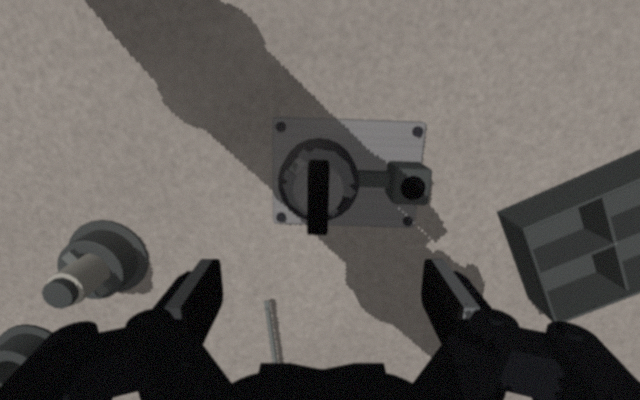

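```bash
python3 - <<'E'
from h import *
f=load('w3'); g=cv2.cvtColor(cv2.imread('pics/w3.png'),cv2.COLOR_BGR2GRAY)
for y in range(156,240,4):
    row=g[y,295:345]; xs=np.where(row<24)[0]+295
    print(y,xs.min() if len(xs) else None,xs.max() if len(xs) else None,len(xs),end=' | ')
big=cv2.resize(cv2.imread('pics/w3.png')[110:250,260:440],None,fx=4,fy=4,interpolation=cv2.INTER_CUBIC); cv2.imwrite('pics/c3.png',cv2.convertScaleAbs(big,alpha=2.2))
E
```

```text
156 344 344 1 | 160 311 323 4 | 164 309 327 19 | 168 309 327 19 | 172 309 328 20 | 176 309 327 19 | 180 309 327 19 | 184 308 327 20 | 188 309 327 19 | 192 308 327 20 | 196 309 327 19 | 200 308 344 22 | 204 308 342 22 | 208 308 344 23 | 212 295 326 22 | 216 307 335 24 | 220 309 327 19 | 224 308 326 19 | 228 309 326 18 | 232 309 325 17 | 236 None None 0 |
```

View pics/c3.png

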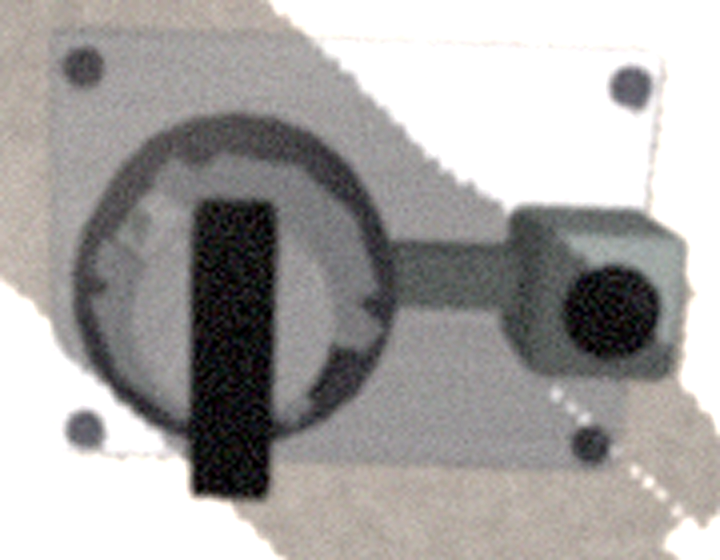

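```bash
python3 - <<'E'
from h import *
f=load('w3'); 
e=onz(f,[(318.2,161),(317.3,235),(317.8,200.8)],.106); print(e,e[:2].mean(0),np.linalg.norm(e[0]-e[1]),np.degrees(np.arctan2(*(e[1]-e[0])[1::-1])))
o=r.get_obs();Rt=R.from_rotvec(o['orientation']).as_matrix()
print((np.r_[e[:2].mean(0)[:2],.0]-np.r_[o['tcp_pos'][:2],0])@Rt)
w=load('w1');print(onz(w,[(30,303),(20,298)],.034))
s,g=load('scene0'),load('side0')
print(onz(s,[(254,152)],.034),onz(g,[(380,268)],.034))
E
```

```text
[[0.50051623 0.15202178 0.106     ]
 [0.55129341 0.12609642 0.106     ]
 [0.52702373 0.13855782 0.106     ]] [0.52590482 0.1390591  0.106     ] 0.057012688498620887 -27.047534384032645
[-2.41770101e-03 -8.63154104e-04 -9.47454375e-07]
[[ 0.58792983 -0.26436581  0.034     ]
 [ 0.57714115 -0.27067012  0.034     ]]
[[ 0.5757873  -0.27321595  0.034     ]] [[ 0.57197019 -0.28150756  0.034     ]]
```

Call:
send_rows([
  [[-0.002,-0.0005,0.02],[0,0,0.15]],
  [[0,0,0.03],[0,0,0]],
  [[0,0,0.03],[0,0,0]],
  [[0,0,0.025],[0,0,0]],
  [[0,0,0.015],[0,0,0]],
  [[0,0,0.0045],[0,0,0]],
  [[0,0,0],[0,0,0]],
])

```text
clock: 6.55
tcp_pos: [0.5264, 0.1382, 0.0804]
orientation: [2.679, 1.641, 0.001]
contact_force: [-0.0, 0.2, 1.5]
grip_width: 0.0853
```

```bash
python3 - <<'E'
from h import *
st(); f=snap('wrist','w4.png')
E
```

```text
clock 6.55
joints [-0.5091  0.4647  0.1736  2.0034 -0.1231  0.6827  0.841 ]
tcp_pos [0.5264 0.1382 0.0804]
orientation [2.6791e+00 1.6408e+00 8.0000e-04]
contact_force [-0.0219  0.1905  1.4835]
moment [ 0.0396 -0.0135 -0.0484]
grip_width 0.0853
[[0.454, 0.891, 0.0], [0.891, -0.454, 0.0], [0.0, 0.0, -1.0]]
```

View pics/w4.png

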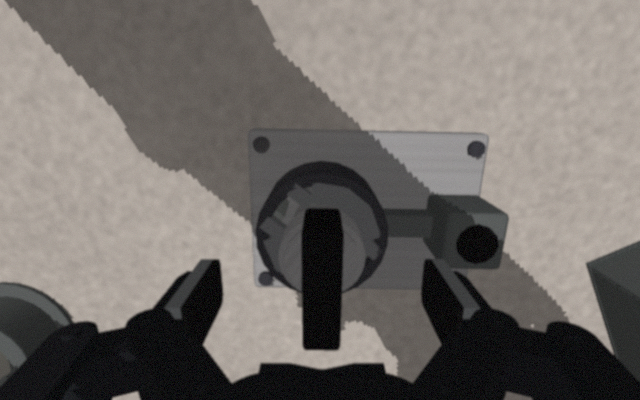

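Call:
send_rows([
  [[0,0,0],[0,0,0]],
  [[0,0,0],[0,0,0]],
  [[0,0,0],[0,0,0]],
  [[0,0,0],[0,0,0]],
  [[0,0,0],[0,0,0]],
  [[0,0,0],[0,0,0]],
], fingers=255, grip_force=60)

```text
clock: 7.35
tcp_pos: [0.5262, 0.1381, 0.0804]
orientation: [-2.679, -1.641, -0.001]
contact_force: [-0.5, 1.2, 4.8]
grip_width: 0.0149
```

```bash
python3 - <<'E'
from h import *
st()
E
```

```text
clock 7.35
joints [-0.509   0.4643  0.1736  2.0039 -0.1231  0.6826  0.8412]
tcp_pos [0.5262 0.1381 0.0804]
orientation [-2.6792e+00 -1.6406e+00 -8.0000e-04]
contact_force [-0.4689  1.1515  4.8196]
moment [-0.0034  0.2971  0.0287]
grip_width 0.0149
[[0.455, 0.891, 0.0], [0.891, -0.455, 0.0], [0.0, 0.0, -1.0]]
```

Call:
send_rows([
  [[0,0,0],[0,0,-0.4]],
  [[0,0,0],[0,0,-0.6]],
  [[0,0,0],[0,0,-0.6]],
  [[0,0,0],[0,0,-0.4]],
])

```text
clock: 7.85
tcp_pos: [0.5264, 0.138, 0.0804]
orientation: [2.525, 1.869, 0.001]
contact_force: [-0.4, -0.7, 5.4]
grip_width: 0.0149
```

```bash
cat > s.py <<'E'
from h import *
o=r.get_obs(); M=R.from_rotvec(o['orientation']).as_matrix()
print(round(o['clock'],2),np.round(o['tcp_pos'],4),'yaw',round(np.degrees(np.arctan2(M[1,0],M[0,0])),2),'F',np.round(o['contact_force'],1),'M',np.round(o['moment'],2),'w',round(o['grip_width'],4),'tilt',np.round(M[:,2],3))
E
python3 s.py
```

```text
7.85 [0.5264 0.138  0.0804] yaw 73.03 F [-0.4 -0.7  5.4] M [-0.08  0.08  0.  ] w 0.0149 tilt [ 0.001  0.    -1.   ]
```

Call:
send_rows([
  [[0,0,0],[0,0,-0.6]],
  [[0,0,0],[0,0,-0.8]],
  [[0,0,0],[0,0,-0.8]],
  [[0,0,0],[0,0,-0.8]],
  [[0,0,0],[0,0,-0.8]],
  [[0,0,0],[0,0,-0.8]],
  [[0,0,0],[0,0,-0.6]],
  [[0,0,0],[0,0,-0.4]],
  [[0,0,0],[0,0,0]],
])

```text
clock: 8.98
tcp_pos: [0.5265, 0.1379, 0.0804]
orientation: [1.998, 2.423, 0.001]
contact_force: [-0.3, -0.4, 4.8]
grip_width: 0.015
```

```bash
python3 s.py; python3 -c "
from h import *
snap('wrist','w5.png')"
```

```text
8.97 [0.5265 0.1379 0.0804] yaw 100.98 F [-0.3 -0.4  4.8] M [-0.    0.02  0.04] w 0.015 tilt [ 0.001  0.    -1.   ]
```

View pics/w5.png

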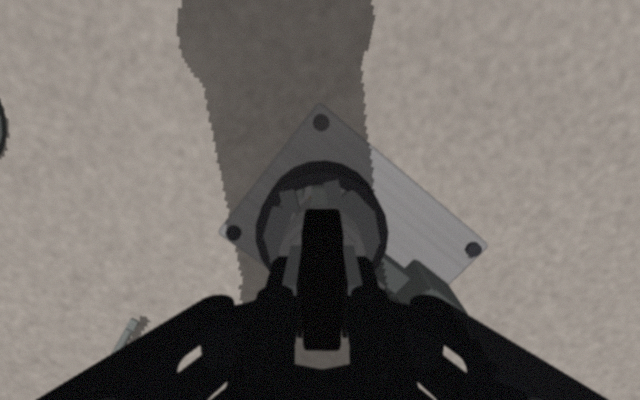

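Call:
send_rows([
  [[0,0,0],[0,0,-0.4]],
  [[0,0,0],[0,0,-0.4]],
  [[0,0,0],[0,0,-0.4]],
  [[0,0,0],[0,0,0]],
])

```text
clock: 9.52
tcp_pos: [0.5265, 0.138, 0.0804]
orientation: [1.869, 2.525, 0.001]
contact_force: [-0.1, -0.8, 4.8]
grip_width: 0.0149
```

```bash
python3 s.py
```

```text
9.53 [0.5265 0.138  0.0804] yaw 106.98 F [-0.1 -0.8  4.8] M [-0.08 -0.    0.04] w 0.0149 tilt [ 0.001  0.    -1.   ]
```

Call:
send_rows([
  [[0,0,0],[0,0,-0.25]],
  [[0,0,0],[0,0,-0.25]],
  [[0,0,0],[0,0,0]],
])

```text
clock: 9.9
tcp_pos: [0.5265, 0.138, 0.0804]
orientation: [1.813, 2.565, 0.001]
contact_force: [0.3, -0.4, 5.0]
grip_width: 0.015
```

```bash
python3 s.py
```

```text
9.9 [0.5265 0.138  0.0804] yaw 109.47 F [ 0.3 -0.4  5. ] M [-0.09 -0.04 -0.02] w 0.015 tilt [ 0.001  0.    -1.   ]
```

Call:
send_rows([
  [[0,0,0],[0,0,-0.25]],
  [[0,0,0],[0,0,-0.25]],
  [[0,0,0],[0,0,0]],
])

```text
clock: 10.28
tcp_pos: [0.5266, 0.1378, 0.0804]
orientation: [1.758, 2.603, 0.001]
contact_force: [0.5, -0.3, 4.1]
grip_width: 0.0149
```

```bash
python3 s.py
```

```text
10.28 [0.5266 0.1378 0.0804] yaw 111.93 F [ 0.5 -0.3  4.1] M [-0.11 -0.08 -0.03] w 0.0149 tilt [ 0.001  0.    -1.   ]
```

Call:
send_rows([
  [[0,0,0],[0,0,-0.25]],
  [[0,0,0],[0,0,-0.25]],
  [[0,0,0],[0,0,0]],
])

```text
clock: 10.65
tcp_pos: [0.5266, 0.1377, 0.0804]
orientation: [1.702, 2.64, 0.001]
contact_force: [-0.1, 0.0, 4.8]
grip_width: 0.0151
```

```bash
python3 s.py
```

```text
10.65 [0.5266 0.1377 0.0804] yaw 114.37 F [-0.1  0.   4.8] M [-0.2  -0.17 -0.38] w 0.0151 tilt [ 0.001  0.    -1.   ]
```

The end stop is felt: Mz is -0.38 N m at yaw 114.4, about 51 degrees from locked. Next I'll lift gently and watch the force.

Call:
send_rows([
  [[0,0,-0.001],[0,0,0]],
  [[0,0,-0.001],[0,0,0]],
  [[0,0,-0.001],[0,0,0]],
  [[0,0,0],[0,0,0]],
])

```text
clock: 11.15
tcp_pos: [0.5263, 0.1377, 0.0831]
orientation: [1.701, 2.641, 0.0]
contact_force: [4.4, -1.5, -2.9]
grip_width: 0.0153
```

```bash
python3 s.py
```

```text
11.15 [0.5263 0.1377 0.0831] yaw 114.44 F [ 4.4 -1.5 -2.9] M [-0.33 -1.07 -0.39] w 0.0153 tilt [ 0.001 -0.    -1.   ]
```

Call:
send_rows([
  [[0,0,-0.001],[0,0,0]],
  [[0,0,-0.001],[0,0,0]],
  [[0,0,-0.001],[0,0,0]],
  [[0,0,0],[0,0,0]],
])

```text
clock: 11.65
tcp_pos: [0.5254, 0.1375, 0.0858]
orientation: [-1.7, -2.641, 0.002]
contact_force: [3.8, -1.6, -6.0]
grip_width: 0.0149
```

```bash
python3 s.py
```

```text
11.65 [0.5254 0.1375 0.0858] yaw 114.46 F [ 3.8 -1.6 -6. ] M [-0.47 -0.93 -0.29] w 0.0149 tilt [-0.001 -0.001 -1.   ]
```

Call:
send_rows([
  [[0,0,-0.001],[0,0,0.15]],
  [[0,0,-0.002],[0,0,0]],
  [[0,0,-0.002],[0,0,0]],
  [[0,0,0],[0,0,0]],
])

```text
clock: 12.15
tcp_pos: [0.5256, 0.1384, 0.0913]
orientation: [-1.716, -2.631, -0.0]
contact_force: [0.2, 0.5, -3.0]
grip_width: 0.0152
```

```bash
python3 s.py; python3 -c "
from h import *
snap('wrist','w6.png')"
```

```text
12.15 [0.5256 0.1384 0.0913] yaw 113.76 F [ 0.2  0.5 -3. ] M [ 0.02 -0.05  0.03] w 0.0152 tilt [-0.  0. -1.]
```

View pics/w6.png

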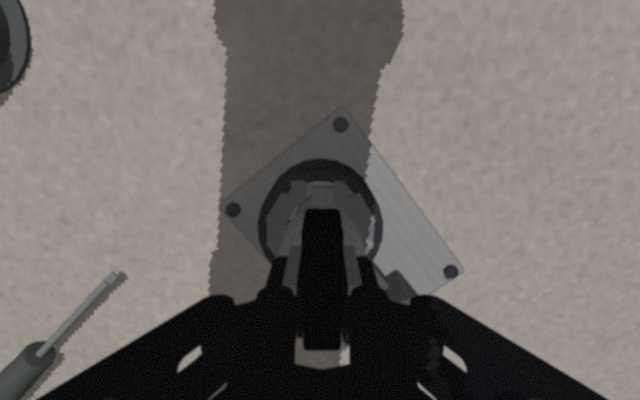

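Call:
send_rows([
  [[0,0,-0.003],[0,0,0]],
  [[0,0,-0.005],[0,0,0]],
  [[0,0,-0.008],[0,0,0]],
  [[0,0,-0.012],[0,0,0]],
  [[0,0,-0.018],[0,0,0]],
  [[0,0,-0.025],[0,0,0]],
  [[0,0,-0.02],[0,0,0]],
  [[0,0,-0.012],[0,0,0]],
  [[0,0,-0.006],[0,0,0]],
  [[0,0,0],[0,0,0]],
])

```text
clock: 13.45
tcp_pos: [0.5259, 0.1379, 0.2001]
orientation: [1.718, 2.63, 0.0]
contact_force: [0.8, -0.9, -2.7]
grip_width: 0.0149
```

```bash
python3 s.py; python3 - <<'E'
from h import *
o=r.get_obs();Rt=R.from_rotvec(o['orientation']).as_matrix();print(np.round(o['joints'],2))
print((np.array([.657,-.238,.215])-o['tcp_pos'])@Rt)
snap('side','s1.png');snap('scene','sc1.png')
a=cv2.imread('pics/s1.png')[120:320,220:460];b=cv2.imread('pics/sc1.png')[120:320,220:460]
cv2.imwrite('pics/c4.png',cv2.convertScaleAbs(cv2.resize(np.vstack([a,b]),None,fx=1.5,fy=1.5,interpolation=cv2.INTER_CUBIC),alpha=1.5))
E
```

```text
13.45 [0.5259 0.1379 0.2001] yaw 113.71 F [ 0.8 -0.9 -2.7] M [-0.01  0.    0.  ] w 0.0149 tilt [ 0.  0. -1.]
[-0.33  0.3  -0.05  1.9   0.02  0.94  1.6 ]
[-0.39690299 -0.03114615 -0.0148978 ]
```

View pics/c4.png

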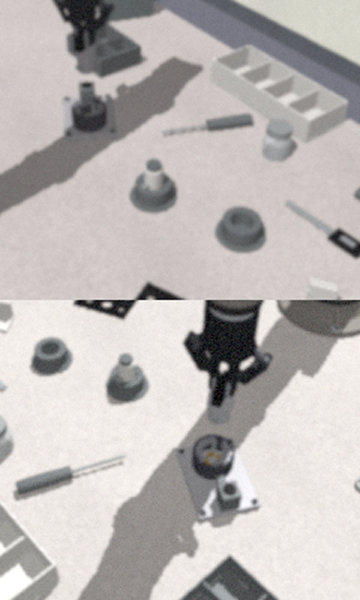

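The module is out of the mount, held by the gripper and hanging above the collar. Next I'll carry it toward the empty stand.

Call:
send_rows([
  [[-0.01,0,0],[0,0,0]],
  [[-0.025,-0.002,-0.001],[0,0,0]],
  [[-0.04,-0.003,-0.002],[0,0,0]],
  [[-0.045,-0.004,-0.002],[0,0,0]],
  [[-0.045,-0.004,-0.002],[0,0,0]],
  [[-0.045,-0.004,-0.002],[0,0,0]],
  [[-0.045,-0.004,-0.002],[0,0,0]],
  [[-0.045,-0.004,-0.002],[0,0,0]],
  [[-0.04,-0.003,-0.002],[0,0,0]],
  [[-0.03,-0.002,0],[0,0,0]],
  [[-0.02,-0.001,0],[0,0,0]],
  [[-0.007,0,0],[0,0,0]],
  [[0,0,0],[0,0,0]],
  [[0,0,0],[0,0,0]],
])

```text
clock: 15.3
tcp_pos: [0.6573, -0.2362, 0.2151]
orientation: [-1.715, -2.632, -0.001]
contact_force: [-0.2, 0.7, -3.4]
grip_width: 0.0148
```

```bash
python3 s.py; python3 -c "
from h import *
snap('wrist','w7.png');print(r.get_obs()['joints'])"
```

```text
15.3 [ 0.6573 -0.2362  0.2151] yaw 113.83 F [-0.2  0.7 -3.4] M [ 0.04  0.02 -0.01] w 0.0148 tilt [-0.     0.001 -1.   ]
[ 0.19440952  0.53021953  0.09142872  1.51243286 -0.05271586  1.10164455
  2.28373543]
```

View pics/w7.png

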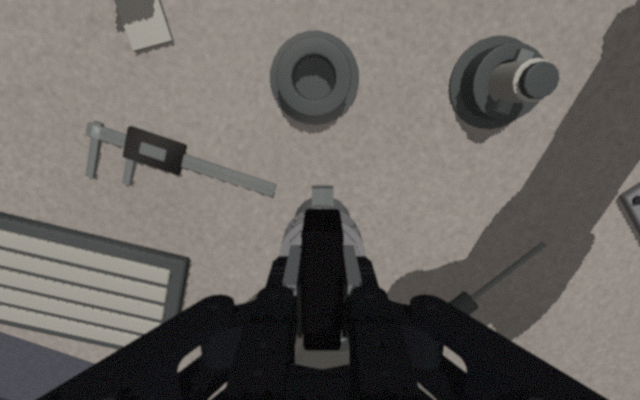

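```bash
python3 - <<'E'
from h import *
f=load('w7'); im=cv2.imread('pics/w7.png')
big=cv2.resize(im[20:230,240:400],None,fx=3.5,fy=2.8,interpolation=cv2.INTER_CUBIC)
big=cv2.resize(im[20:220,240:400],None,fx=3,fy=3,interpolation=cv2.INTER_CUBIC); cv2.imwrite('pics/c7.png',cv2.convertScaleAbs(big,alpha=2))
T=f['T_tool_cam'] if 'T_tool_cam' in f else None
o=r.get_obs();Rt=R.from_rotvec(o['orientation']).as_matrix();p=np.array(o['tcp_pos'])
W=lambda q:p+Rt@np.array(q)
# bar top: module z 92 -> tool z -(92-66)=-.026 ; lug top z29 -> +.037, lug under 22->.044
print('bar near end top', proj(f,[W([-.008,-.027,-.026]),W([.008,-.027,-.026]),W([.008,.027,-.026])]))
print('lug tip top', proj(f,[W([-.006,-.027,.037]),W([.006,-.027,.037]),W([0,-.027,.044])]))
E
```

```text
bar near end top [[300.12867146 228.29240911]
 [343.77812079 228.31256262]
 [341.21840263 350.32997475]]
lug tip top [[310.79304839 185.55023198]
 [332.87076731 185.56199306]
 [321.82328063 182.46488252]]
```

View pics/c7.png

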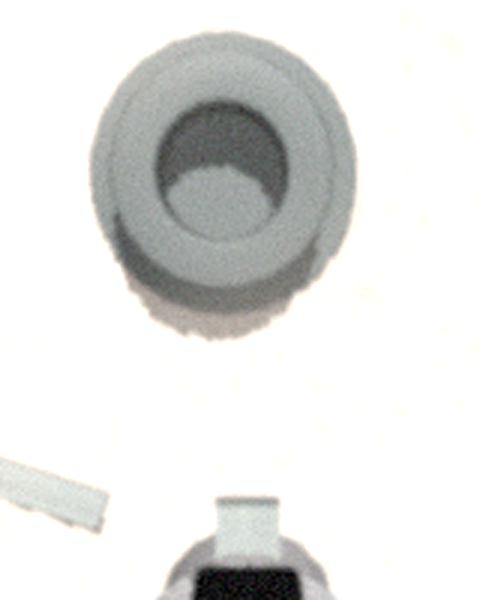

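```bash
python3 - <<'E'
from h import *
f=load('w7'); g=cv2.cvtColor(cv2.imread('pics/w7.png'),cv2.COLOR_BGR2GRAY)
print('col323',[int(v) for v in g[200:216,318:328].mean(1)], [int(v) for v in g[340:362,315:330].mean(1)])
print('row280',[int(v) for v in g[300:320,295:352].mean(0)])
S=onz(f,[(314.2,76.8),(313.5,76.3)],.034);print(S)
L=onz(f,[(314.2-21.8,76.8),(314.2+21.8,76.8)],.034);print('bore dia',np.linalg.norm(L[0]-L[1]))
o=r.get_obs();Rt=R.from_rotvec(o['orientation']).as_matrix();p=np.array(o['tcp_pos'])
print('tool delta',(S[0]-p)@Rt)
im=cv2.imread('pics/w7.png')[190:370,270:375];cv2.imwrite('pics/c8.png',cv2.convertScaleAbs(cv2.resize(im,None,fx=3.2,fy=3.2,interpolation=cv2.INTER_CUBIC),alpha=4))
E
```

```text
col323 [110, 110, 110, 107, 103, 94, 90, 88, 74, 44, 18, 8, 11, 8, 12, 7] [8, 7, 10, 8, 8, 4, 6, 8, 5, 21, 44, 61, 70, 72, 72, 73, 72, 72, 72, 72, 73, 72]
row280 [12, 17, 23, 25, 26, 24, 18, 10, 10, 11, 11, 14, 12, 13, 14, 13, 16, 14, 13, 13, 13, 16, 14, 14, 14, 14, 11, 14, 14, 13, 14, 13, 14, 14, 13, 13, 12, 11, 12, 9, 9, 8, 7, 7, 8, 6, 8, 7, 11, 12, 11, 11, 9, 10, 10, 8, 12]
[[ 0.57729821 -0.27890829  0.034     ]
 [ 0.5771647  -0.27964918  0.034     ]]
bore dia 0.03902291453657341
tool delta [-0.00677583 -0.09043648  0.18110703]
```

View pics/c8.png

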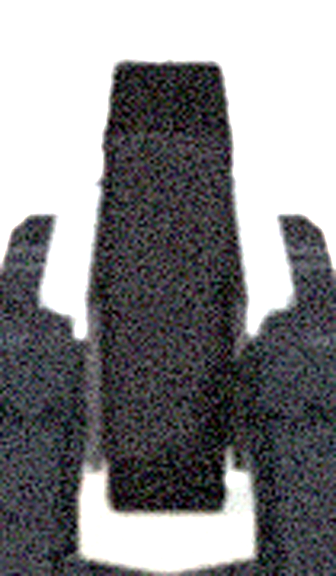

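```bash
python3 - <<'E'
from h import *
from scipy.optimize import least_squares
f=load('w7'); o=r.get_obs();Rt=R.from_rotvec(o['orientation']).as_matrix();p=np.array(o['tcp_pos'])
def m(off,z,tilt):  # model pts in module frame y'(tool y),z -> tool
    pts=[(-.027,.092),(-.027,.062),(.027,.092),(-.027,.029),(-.027,.022)]
    out=[]
    for y,zz in pts:
        dz=zz-.085; out.append([0, off+y*np.cos(tilt)-dz*np.sin(tilt)*1, -(dz*np.cos(tilt)+y*np.sin(tilt)) -.019+z])
    return proj(f,[p+Rt@np.array(q) for q in out])[:,1]
meas=np.array([230.6,209,349.8,188.3,185.3])
print(m(0,0,0),meas)
for free in ('off','off,z','off,tilt','all'):
    fn={'off':lambda x:m(x[0],0,0),'off,z':lambda x:m(x[0],x[1],0),'off,tilt':lambda x:m(x[0],0,x[1]),'all':lambda x:m(*x)}[free]
    s=least_squares(lambda x:fn(x)-meas,np.zeros({'off':1,'all':3}.get(free,2)),x_scale=1e-3)
    print(free,s.x,s.fun)
E
```

```text
[228.30307794 203.76158694 350.32744408 185.55603414 182.46488252] [230.6 209.  349.8 188.3 185.3]
off [0.00121734] [ 0.79324309 -2.66812209  2.96144638 -0.57669144 -0.73773582]
off,z [0.00278846 0.00362976] [ 1.03538028 -1.84620644 -0.11087634  0.49412715  0.35981714]
off,tilt [0.00106762 0.00925555] [-2.58733728e-03 -2.70174340e+00  2.96395495e+00 -3.64766777e-02
 -9.93846396e-02]
all [0.002728   0.00356333 0.0019743 ] [ 0.86627995 -1.86820188 -0.05605141  0.58745156  0.4732551 ]
```

Call:
send_rows([
  [[-0.001,-0.012,0],[0,0,0]],
  [[-0.0015,-0.02,0],[0,0,0]],
  [[-0.0015,-0.025,0],[0,0,0]],
  [[-0.0015,-0.02,0.01],[0,0,0]],
  [[-0.0012,-0.012,0.02],[0,0,0]],
  [[-0.0005,-0.0032,0.025],[0,0,0]],
  [[0,0,0.02],[0,0,0]],
  [[0,0,0.01],[0,0,0]],
  [[0,0,0.005],[0,0,0]],
  [[0,0,0],[0,0,0]],
  [[0,0,0],[0,0,0]],
])

```text
clock: 16.73
tcp_pos: [0.5763, -0.2818, 0.1258]
orientation: [1.717, 2.63, 0.0]
contact_force: [-0.1, 0.3, -3.2]
grip_width: 0.0147
```

```bash
python3 s.py; python3 - <<'E'
from h import *
f=snap('wrist','w8.png');snap('side','s8.png');snap('scene','sc8.png')
im=cv2.imread('pics/w8.png')[150:370,230:420];w=cv2.resize(im,None,fx=2.2,fy=2.2,interpolation=cv2.INTER_CUBIC)
a=cv2.resize(cv2.imread('pics/s8.png')[190:310,330:430],None,fx=4,fy=4,interpolation=cv2.INTER_CUBIC)
b=cv2.resize(cv2.imread('pics/sc8.png')[90:190,205:305],None,fx=4,fy=4,interpolation=cv2.INTER_CUBIC)
cv2.imwrite('pics/c9.png',cv2.convertScaleAbs(w,alpha=2.2));cv2.imwrite('pics/c10.png',cv2.convertScaleAbs(np.hstack([a[:400],b]),alpha=1.6))
E
```

```text
16.73 [ 0.5763 -0.2818  0.1258] yaw 113.72 F [-0.1  0.3 -3.2] M [-0.01  0.02 -0.  ] w 0.0147 tilt [ 0.001 -0.    -1.   ]
```

View pics/c9.png

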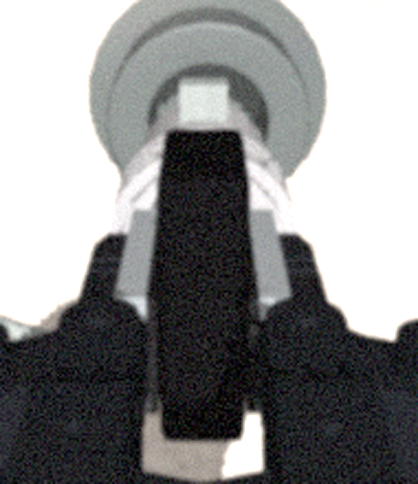

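View pics/c10.png

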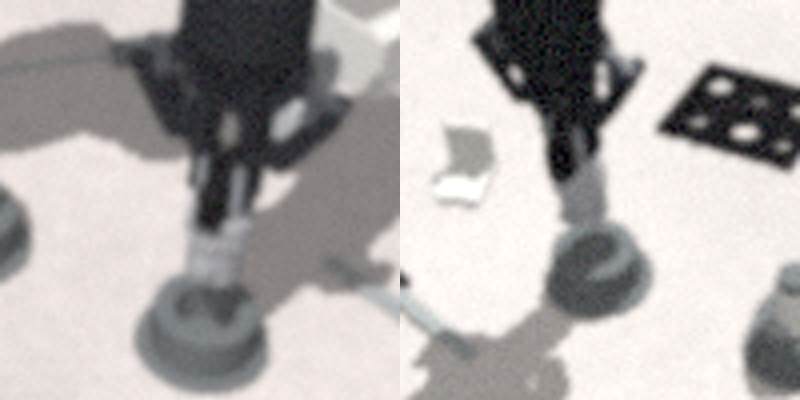

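```bash
python3 - <<'E'
from h import *
f=load('w8'); o=r.get_obs();Rt=R.from_rotvec(o['orientation']).as_matrix();p=np.array(o['tcp_pos'])
W=lambda q:p+Rt@np.array(q)
g=cv2.cvtColor(cv2.imread('pics/w8.png'),cv2.COLOR_BGR2GRAY)
for y in (165,175,185,190,195): print(y,[int(v) for v in g[y-1:y+2,265:385:2].mean(0)])
print('col top',[int(v) for v in g[140:200,318:330].mean(1)])
print(proj(f,[W([0,-.027,.037]),[*W([0,0,0])[:2],.034],[*W([0,-.034,0])[:2],.034],[*W([.034,0,0])[:2],.034],[*W([0,-.0197,0])[:2],.034]]))
E
```

```text
165 [137, 136, 133, 133, 133, 133, 121, 87, 79, 78, 77, 76, 76, 73, 71, 59, 55, 53, 59, 64, 75, 76, 77, 74, 75, 75, 73, 73, 74, 72, 74, 73, 74, 73, 75, 76, 74, 76, 76, 73, 66, 59, 52, 47, 55, 65, 71, 71, 71, 72, 73, 69, 83, 121, 134, 132, 131, 128, 128, 129]
175 [136, 132, 133, 133, 102, 76, 77, 74, 73, 74, 74, 58, 59, 68, 75, 73, 74, 73, 71, 70, 71, 71, 71, 69, 69, 69, 72, 69, 69, 69, 71, 69, 70, 70, 73, 71, 69, 72, 71, 70, 68, 73, 71, 70, 71, 74, 70, 61, 58, 68, 70, 71, 71, 72, 71, 103, 134, 136, 133, 128]
185 [134, 132, 124, 84, 74, 73, 70, 72, 66, 60, 72, 71, 72, 71, 71, 69, 72, 71, 70, 68, 60, 52, 42, 47, 59, 60, 61, 58, 58, 60, 58, 58, 57, 59, 49, 40, 42, 41, 44, 56, 66, 69, 69, 71, 73, 72, 71, 72, 71, 69, 66, 66, 69, 71, 70, 70, 86, 129, 132, 133]
190 [134, 136, 127, 80, 72, 71, 71, 70, 66, 72, 71, 70, 70, 70, 72, 72, 72, 70, 59, 44, 37, 41, 41, 74, 100, 102, 102, 103, 104, 103, 99, 103, 102, 102, 80, 44, 38, 40, 39, 43, 40, 55, 67, 70, 69, 68, 72, 72, 72, 69, 70, 65, 67, 71, 71, 70, 80, 124, 133, 133]
195 [136, 133, 125, 78, 69, 72, 69, 64, 69, 71, 71, 70, 71, 70, 70, 69, 68, 50, 38, 42, 43, 63, 68, 87, 103, 104, 105, 104, 105, 104, 101, 100, 103, 102, 83, 58, 48, 42, 40, 38, 39, 38, 38, 64, 71, 71, 71, 70, 69, 70, 73, 68, 64, 70, 70, 71, 82, 122, 133, 135]
col top [94, 84, 80, 76, 77, 77, 76, 77, 75, 76, 76, 75, 72, 65, 57, 55, 53, 53, 53, 59, 71, 80, 80, 76, 73, 74, 73, 74, 73, 72, 72, 72, 70, 70, 70, 69, 70, 68, 62, 52, 43, 41, 38, 41, 46, 59, 69, 77, 88, 99, 104, 104, 103, 104, 103, 104, 103, 103, 103, 104]
[[322.28259703 185.1889163 ]
 [322.21061611 202.6483404 ]
 [322.25960525 155.71011565]
 [369.39883024 202.68423954]
 [322.23852243 175.92163494]]
```

Call:
send_rows([
  [[0.0017,0.0005,0.003],[0,0,0]],
  [[0,0,0.008],[0,0,0]],
  [[0,0,0.008],[0,0,0]],
  [[0,0,0.005],[0,0,0]],
  [[0,0,0.003],[0,0,0]],
  [[0,0,0.002],[0,0,0]],
  [[0,0,0.002],[0,0,0]],
  [[0,0,0],[0,0,0]],
])

```text
clock: 17.88
tcp_pos: [0.5755, -0.2799, 0.0941]
orientation: [-1.718, -2.63, -0.0]
contact_force: [0.2, -0.3, -3.0]
grip_width: 0.0148
```

```bash
python3 s.py
```

```text
17.88 [ 0.5755 -0.2799  0.0941] yaw 113.71 F [ 0.2 -0.3 -3. ] M [-0.02 -0.03 -0.02] w 0.0148 tilt [-0.  0. -1.]
```

Call:
send_rows([
  [[0,0,0.002],[0,0,0]],
  [[0,0,0.002],[0,0,0]],
  [[0,0,0.001],[0,0,0]],
  [[0,0,0],[0,0,0]],
])

```text
clock: 18.38
tcp_pos: [0.5754, -0.2799, 0.089]
orientation: [-1.718, -2.63, 0.0]
contact_force: [-0.4, -0.2, -2.7]
grip_width: 0.0148
```

```bash
python3 s.py;  python3 - <<'E'
from h import *
f=snap('wrist','w9.png')
im=cv2.imread('pics/w9.png')[150:370,230:420];w=cv2.resize(im,None,fx=2.2,fy=2.2,interpolation=cv2.INTER_CUBIC)
cv2.imwrite('pics/c11.png',cv2.convertScaleAbs(w,alpha=2.2))
E
```

```text
18.38 [ 0.5754 -0.2799  0.089 ] yaw 113.71 F [-0.4 -0.2 -2.7] M [-0.05  0.02  0.03] w 0.0148 tilt [-0.  0. -1.]
```

View pics/c11.png

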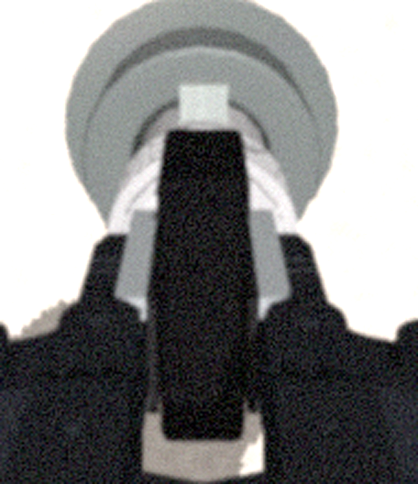

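The lug is centred on the ring and there is no contact. I'll keep lowering it.

Call:
send_rows([
  [[0,0,0.002],[0,0,0]],
  [[0,0,0.001],[0,0,0]],
  [[0,0,0.001],[0,0,0]],
  [[0,0,0.001],[0,0,0]],
  [[0,0,0],[0,0,0]],
])

```text
clock: 19.05
tcp_pos: [0.5754, -0.2799, 0.084]
orientation: [-1.718, -2.63, 0.0]
contact_force: [0.3, 0.1, -3.3]
grip_width: 0.0151
```

```bash
python3 s.py
```

```text
19.05 [ 0.5754 -0.2799  0.084 ] yaw 113.71 F [ 0.3  0.1 -3.3] M [ 0.   -0.03 -0.05] w 0.0151 tilt [-0.  0. -1.]
```

Call:
send_rows([
  [[0,0,0.001],[0,0,0]],
  [[0,0,0.001],[0,0,0]],
  [[0,0,0],[0,0,0]],
])

```text
clock: 19.42
tcp_pos: [0.5754, -0.2799, 0.082]
orientation: [-1.718, -2.63, 0.0]
contact_force: [-0.3, 0.2, -2.9]
grip_width: 0.0152
```

```bash
python3 s.py
```

```text
19.43 [ 0.5754 -0.2799  0.082 ] yaw 113.71 F [-0.3  0.2 -2.9] M [ 0.03 -0.02 -0.02] w 0.0152 tilt [-0.  0. -1.]
```

Call:
send_rows([
  [[0,0,0.001],[0,0,0]],
  [[0,0,0.001],[0,0,0]],
  [[0,0,0],[0,0,0]],
])

```text
clock: 19.8
tcp_pos: [0.5754, -0.2799, 0.08]
orientation: [-1.718, -2.63, 0.0]
contact_force: [0.2, 0.0, -3.6]
grip_width: 0.0153
```

```bash
python3 s.py
```

```text
19.8 [ 0.5754 -0.2799  0.08  ] yaw 113.71 F [ 0.2  0.  -3.6] M [ 0.01  0.02 -0.02] w 0.0153 tilt [-0.  0. -1.]
```

Call:
send_rows([
  [[0,0,0.0007],[0,0,0]],
  [[0,0,0.0007],[0,0,0]],
  [[0,0,0],[0,0,0]],
])

```text
clock: 20.18
tcp_pos: [0.5754, -0.2799, 0.0786]
orientation: [-1.718, -2.63, 0.0]
contact_force: [0.3, 0.3, -2.4]
grip_width: 0.0152
```

```bash
python3 s.py
```

```text
20.18 [ 0.5754 -0.2799  0.0786] yaw 113.71 F [ 0.3  0.3 -2.4] M [-0.04  0.01  0.03] w 0.0152 tilt [-0.  0. -1.]
```

Call:
send_rows([
  [[0,0,0.0005],[0,0,0]],
  [[0,0,0.0005],[0,0,0]],
  [[0,0,0],[0,0,0]],
])

```text
clock: 20.55
tcp_pos: [0.5756, -0.28, 0.0784]
orientation: [1.718, 2.63, 0.0]
contact_force: [-2.1, 0.5, 5.9]
grip_width: 0.015
```

```bash
python3 s.py
```

```text
20.55 [ 0.5756 -0.28    0.0784] yaw 113.7 F [-2.1  0.5  5.9] M [0.33 0.66 0.01] w 0.015 tilt [ 0. -0. -1.]
```

Call:
send_rows([
  [[0,0,0.0005],[0,0,0]],
  [[0,0,0.0003],[0,0,0]],
  [[0,0,0],[0,0,0]],
])

```text
clock: 20.92
tcp_pos: [0.5756, -0.28, 0.0784]
orientation: [1.718, 2.63, 0.0]
contact_force: [-4.9, 2.4, 10.6]
grip_width: 0.0149
```

```bash
python3 s.py
```

```text
20.93 [ 0.5756 -0.28    0.0784] yaw 113.7 F [-4.9  2.4 10.6] M [ 0.58  1.1  -0.03] w 0.0149 tilt [ 0.001  0.    -1.   ]
```

It is seated: contact at TCP z 0.0784, against an expected home of about 0.078. I'll ease the force off and let go.

Call:
send_rows([
  [[0,0,-0.0006],[0,0,0]],
  [[0,0,-0.0006],[0,0,0]],
  [[0,0,0],[0,0,0]],
])

```text
clock: 21.3
tcp_pos: [0.5756, -0.28, 0.0784]
orientation: [1.718, 2.63, 0.0]
contact_force: [-3.0, 1.4, 5.0]
grip_width: 0.015
```

```bash
python3 s.py
```

```text
21.3 [ 0.5756 -0.28    0.0784] yaw 113.71 F [-3.   1.4  5. ] M [ 0.33  0.61 -0.02] w 0.015 tilt [ 0. -0. -1.]
```

Call:
send_rows([
  [[0,0,0],[0,0,0]],
  [[0,0,0],[0,0,0]],
  [[0,0,0],[0,0,0]],
  [[0,0,0],[0,0,0]],
  [[0,0,0],[0,0,0]],
  [[0,0,0],[0,0,0]],
], fingers=0)

```text
clock: 22.05
tcp_pos: [0.5755, -0.2799, 0.0781]
orientation: [1.718, 2.63, 0.0]
contact_force: [0.9, -0.1, -0.4]
grip_width: 0.0853
```

```bash
python3 s.py; python3 -c "
from h import *
snap('wrist','w10.png')"
```

```text
22.05 [ 0.5755 -0.2799  0.0781] yaw 113.71 F [ 0.9 -0.1 -0.4] M [ 0.01 -0.03  0.01] w 0.0853 tilt [ 0.  0. -1.]
```

View pics/w10.png

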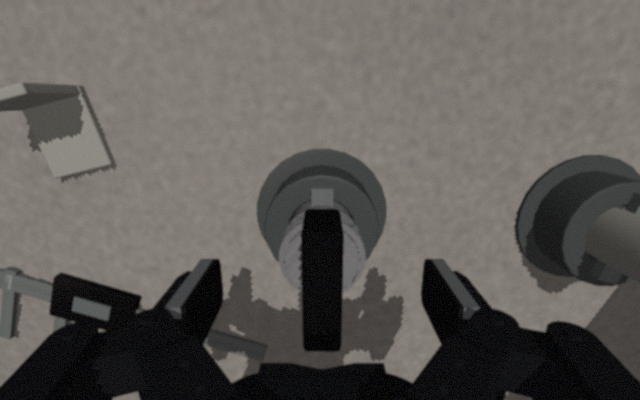

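The gripper has let go, and the module stands in the ring with its lug lying on the rim. I'll retreat straight up.

Call:
send_rows([
  [[0,0,-0.01],[0,0,0]],
  [[0,0,-0.025],[0,0,0]],
  [[0,0,-0.04],[0,0,0]],
  [[0,0.02,-0.04],[0,0,0]],
  [[0,0.035,-0.02],[0,0,0]],
  [[0,0.03,0],[0,0,0]],
  [[0,0.01,0],[0,0,0]],
  [[0,0,0],[0,0,0]],
  [[0,0,0],[0,0,0]],
])

```text
clock: 23.22
tcp_pos: [0.661, -0.243, 0.2128]
orientation: [-1.719, -2.628, 0.002]
contact_force: [0.6, 0.1, -0.0]
grip_width: 0.0855
```

```bash
python3 s.py; python3 - <<'E'
from h import *
f=snap('wrist','w11.png');snap('side','s11.png');snap('scene','sc11.png')
a=cv2.resize(cv2.imread('pics/s11.png')[210:310,330:430],None,fx=4,fy=4,interpolation=cv2.INTER_CUBIC)
b=cv2.resize(cv2.imread('pics/sc11.png')[100:200,205:305],None,fx=4,fy=4,interpolation=cv2.INTER_CUBIC)
cv2.imwrite('pics/c12.png',cv2.convertScaleAbs(np.hstack([a,b]),alpha=1.6))
# expected axis at (stand) home: predict handle top ends and stand
print(proj(f,[[.577,-.279,.104],[.577,-.279,.034]]))
E
```

```text
23.23 [ 0.661  -0.243   0.2128] yaw 113.61 F [ 0.6  0.1 -0. ] M [-0.04 -0.04 -0.01] w 0.0855 tilt [-0.002 -0.    -1.   ]
[[322.95752029  69.73051323]
 [322.6558122   75.91420242]]
```

View pics/c12.png

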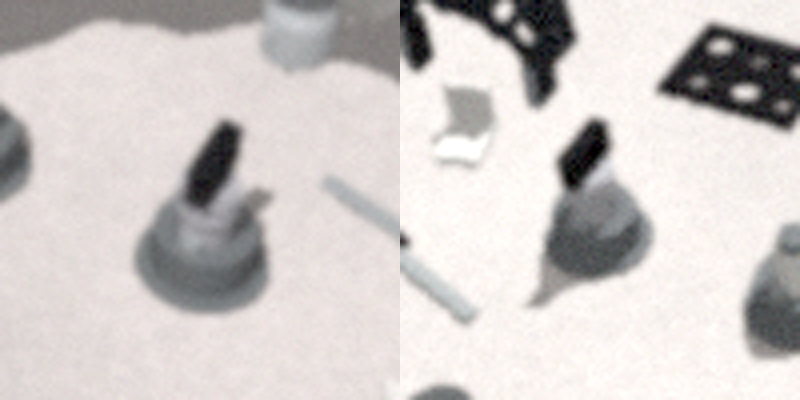

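View pics/w11.png

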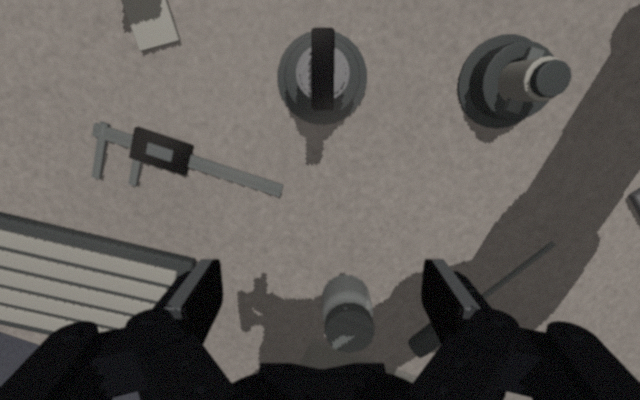

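The module stands upright. The bar top's centre is at about (322,69), against a predicted (323,70) for a module seated home. Nothing else appears to have moved.

```bash
python3 s.py; python3 -c "
from h import *
print(r.hand_in())"
```

```text
23.38 [ 0.6615 -0.2427  0.2131] yaw 113.63 F [-0.  -1.4  0.3] M [-0.02 -0.02  0.04] w 0.0857 tilt [-0.001 -0.    -1.   ]
the job is handed in; nothing more can be done
None
```

The print-head module is out of the mount and parked in the empty stand, and I handed the job in at about 23 s.

- **Button:** I pressed it down until it stopped at about 7 mm of travel, with about 13 N.
- **Turn and lift:** The end stop came about 51° counter-clockwise, at about 0.4 N m. While lifting I saw a brief rub of about 4 N sideways and a wrist moment of about 1 N m. It went away when I turned back slightly, and the module then came out freely.
- **Parking:** I shifted the module about 1.8 mm over the stand after a close-up picture showed it was off centre. The lugs touched the rim at a tool height of 78.4 mm, against about 78 mm expected for fully home. The peak force was about 11 N, eased to 5 N before I let go.

**Last checks:** The module stands upright, with the bar's top centre within 1 pixel of where it should be when home. The gripper is clear with no load on it, and the other things in view looked unmoved by eye.

**Disagreements:** The first rough fixes from the scene and side cameras differed by 10–20 mm, so I relied on the wrist camera. It showed the held module about 1–2 mm off along the bar; I could not tell calibration error from a small shift in the grip.

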